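Cross the analyser of the bench polariscope

ROBOT

A 6-joint arm with a two-finger parallel gripper is mounted at the origin on the work surface. World frame = base frame: x ahead of the robot, y to its left, z up, the work surface at z = 0. Lengths are in m, angles in rad, forces in N, time in s.
With the tool pointing down it reaches from about 0.375 to 0.9 m from the base axis. Payload 3.1 kg.
Tool frame: the origin (TCP) lies between the finger pads; the fingertips stand 17 mm ahead of it and the grasp point (between the pads) lies 2 mm behind it; z points along the fingers, y is the line along which they close (so a half turn about z gives the same grasp; the last joint's range is limited). The gripper opens to 85 mm and grips with 20 to 120 N. Pads are 22 mm wide; open, the fingers measure 114 mm over their backs; the gripper's body (76 mm by 85 mm) begins 54 mm behind the grasp point. The pads swing forward as they close: fully open they stand 13 mm farther back than shut.
Start: joints at [-1.317, 0.527, 1.433, -0, 1.181, -0.178], TCP at [0.262, -0.568, 0.248] pointing down, gripper open.
Joint ranges: [-3.08, 3.08], [-0.75, 2.2], [0.22, 2.44], [-1.43, 4.57], [0, 2.65], [-2.85, 2.85]. Speed limits (rad/s): [2.79, 2.79, 3.14, 3.14, 3.14, 3.14].

INTERFACE

Orientations are given as a unit quaternion [x, y, z, w].
In Python, from station import sense, vision, order gives the robot as it stands.
- The arm moves only by the shell command python3 -m crank 'ROWS' [OPENING] [FORCE]. ROWS is JSON, a list of rows, each an object with "dp": the shift along the world's x, y, z in units of 30 mm (1.0 is 30 mm), a list of three; "angular": the turn, a rotation vector about the world's x, y, z in degrees, a list of three. In form: [{"dp": [dx, dy, dz], "angular": [ax, ay, az]}, ...]. A call has 1 to 20 rows; each row shifts and turns the commanded pose from where the row before left it; what a row does not reach is not made up. A row lasts 1/10 s, in which the tool goes at most 50 mm and 8.59 degrees, less where a joint would pass 70% of its speed; a pose out of reach is approached as far as the arm can. A call is refused whole if a number of a shift passes 1 or a number of a turn 8.59, either way. A call with a gripper value outside its range is refused whole. OPENING is the closure, from 0 (fully open) to 1 (shut), set as the call begins (- or left out, the last holds). The fingers move at their own pace and stop on an object; FORCE is the grip in N (left out, the last holds). Time passes only in rows, so rows that do not move let the fingers close. It gives the time, the measured TCP pose, the force, the opening and the grip force at its end, in the units of the state.
- sense(): the state, without advancing time (a new reading comes with each control period).
- vision.snapshot(name): name is "scene" or "side" or "wrist"; returns a dict with "image" (384x512x3 uint8, blue, green, red), "range_z" (384x512 float32, m along the optical axis (not along the pixel's ray), 0 where there is no reading), "mtx" (3x3 intrinsics, pixels), "pose" (4x4, takes a point from camera to world coordinates); the wrist camera has in their place "mount" (4x4, takes a point from camera to tool coordinates, whose origin is the TCP and whose axes are the flange's). Camera axes: x right, y down, z forward; pixel columns grow to the right and rows downward; lengths in m; the calibration is good to about 2 mm. A picture is of the moment at which its call begins: read the wrist's pose just before it.
- order.sign_off(): hands the job in; it is judged then, once.
The state is a dict: "t": time; "q": joint angles; "qd": joint speeds; "tau": joint torques, N m; "tcp_pos": TCP position; "tool_rot": TCP orientation; "force": force on the tool from outside, world axes, zero at the start; "ft_torque": the same for the moment, N m; "finger_gap": opening from 0.0 (shut) to 1.0 (fully open); "gripper_force": force on a finger pad.
Only numpy, scipy, OpenCV 4.12 (cv2) and the standard library are available. Lean on these libraries where they do the work, as an engineer would, in place of code of your own. Each camera call takes 0.05 s, during which the arm holds its last target. There are 200 camera calls.

TASK

Cross the polariscope for a stress check: with the fingertips against the side of its blue-gripped lever, push the analyser ring gently round until the white index line on the ring stands at the red mark of the graduated bezel, then draw the hand clear. Only push, never pinch the lever; do not turn the bezel, do not shift or lift the instrument, and leave the specimen on its window and the other things on the bench as they are.

Things in the scene. Friction and masses are not known exactly. Their poses are not given: they have to be found in the camera images.
- polariscope: Bench polariscope, 4.2 kg, loose on rubber feet (slides at about 20 N). Off-white base 265 x 250 mm (x -115 to +150), 58 mm high, round lit window; black analyser head 208 mm across, level, 158 to 184 mm above the bench; at the rear, 126 mm along +x, a 24 mm steel column 212 mm high. Origin: on the bench under the head's vertical axis. x points from the lever side to the column, z up.
- analyser (a joint): Angle (rad) of the black analyser ring about the vertical axis through the polariscope's origin. 0 = lever along the polariscope's -x; positive = counter-clockwise from above (lever goes towards the polariscope's -y). Stops at -1.35 and 1.35. No spring: about 1.5 N at the grip moves it, it stays where left.
- lever_grip (a point): Middle of the lever's blue grip, a level round rod 14 mm thick lying radially, 122 to 156 mm from the ring's axis; this point: 139 mm from the axis, 178 mm above the bench. Inward a 9 mm steel stem joins the ring, whose edge is 104 mm from the axis. Turns with the ring. Free space beneath, down to the base at 58 mm.
- index (a point): Inner end of the white index line on top of the rotating black ring, in line with the lever: 87 mm from the axis, 184 mm above the bench; the line is 5 mm wide, 16 mm long. It turns with the ring.
- red_mark (a point): Outer end of the red mark, 6 mm wide and 20 mm long, on the graduated light-grey bezel just inside the rotating ring: 87 mm from the same axis, 184 mm above the bench. The other marks are thin, black and 10 degrees apart. The bezel is stiff and stands in a different place each time; it is not to be turned.
- specimen: Amber glass disc 40 mm across, 7 mm thick, lying loose on the lit window under the head; origin at the centre of its underside.
- caliper: Digital caliper, 200 mm long, 14 mm high, lying on the bench to the left of the instrument; origin at the middle of its underside.
- loupe: Black eye loupe 34 mm across and 32 mm high, standing in front of the instrument; origin at the centre of its underside.
- pot: Clear sample jar with white cap, 40 mm across, 42 mm high, to the right of the instrument; origin at the centre of its underside.
- solvent: White bottle with blue label, 66 mm across, 190 mm high, standing left; origin at the centre of its underside.
- handmeter: Yellow handheld multimeter 150 x 76 x 38 mm lying near right; origin at the middle of its underside.
- screwdriver: Screwdriver lying near left; origin at the middle of its underside.
- tray: Grey divided tray 150 x 110 x 28 mm, at the right; origin at the middle of its underside.

How it is judged:
By the outcome, as a careful person would: the job done as asked, in the order asked, and still so for the second after the job is handed in, with the robot touching nothing.
It also fails if it takes over 40 s, if anything falls off the work surface, if the arm or the gripper's body presses on something with over 40 N, if the wrist force passes 120 N, or if a joint passes its speed limit or range.

## Working session

There is one attempt and no reset: what is moved stays moved. The work goes in short steps, Python scripts to look and compute and a shell command to move; the robot and the scene stay as the last step left them, time stands still between calls to the robot, and variables do not carry over. Pictures are saved under pics/ and viewed, at most 10 in all, crops included, and the job is handed in when it is done.

```bash
mkdir -p pics; cat > h.py <<'E'
import numpy as np,cv2,pickle
from station import sense,vision,order
def snap(n,f):
    s=sense();d=vision.snapshot(n);d['s']=s
    pickle.dump(d,open(f'pics/{f}.pkl','wb'));cv2.imwrite(f'pics/{f}.png',d['image']);return d
def load(f): return pickle.load(open(f'pics/{f}.pkl','rb'))
def pose(d):
    if 'pose' in d: return np.array(d['pose'])
    from scipy.spatial.transform import Rotation as R
    T=np.eye(4);T[:3,:3]=R.from_quat(d['s']['tool_rot']).as_matrix();T[:3,3]=d['s']['tcp_pos'];return T@np.array(d['mount'])
def ray(d,u,v):
    T=pose(d);r=T[:3,:3]@np.linalg.inv(d['mtx'])@[u,v,1];return T[:3,3],r
def onz(d,u,v,z):
    o,r=ray(d,u,v);return o+r*(z-o[2])/r[2]
def dep(d,u,v):
    o,r=ray(d,u,v);return o+r*d['range_z'][int(v),int(u)]
E
python3 - <<'E'
from h import *
for n in('scene','side'): d=snap(n,n);print(n,np.round(pose(d),3).tolist(),d['mtx'][0])
a=load('scene')['image'];b=load('side')['image']
cv2.imwrite('pics/both.png',cv2.resize(np.hstack([a,b]),(800,300)))
cv2.imwrite('pics/s2.png',cv2.resize(a,(800,600),interpolation=cv2.INTER_CUBIC))
E
```

```text
scene [[-0.084, 0.817, -0.57, 1.31], [0.996, 0.077, -0.038, 0.065], [0.013, -0.571, -0.821, 1.233], [0.0, 0.0, 0.0, 1.0]] [418.77618164   0.         265.86395695]
side [[-0.859, -0.296, 0.418, 0.144], [-0.512, 0.515, -0.688, 0.63], [-0.012, -0.805, -0.594, 0.692], [0.0, 0.0, 0.0, 1.0]] [358.17701733   0.         251.56172188]
```

View pics/s2.png

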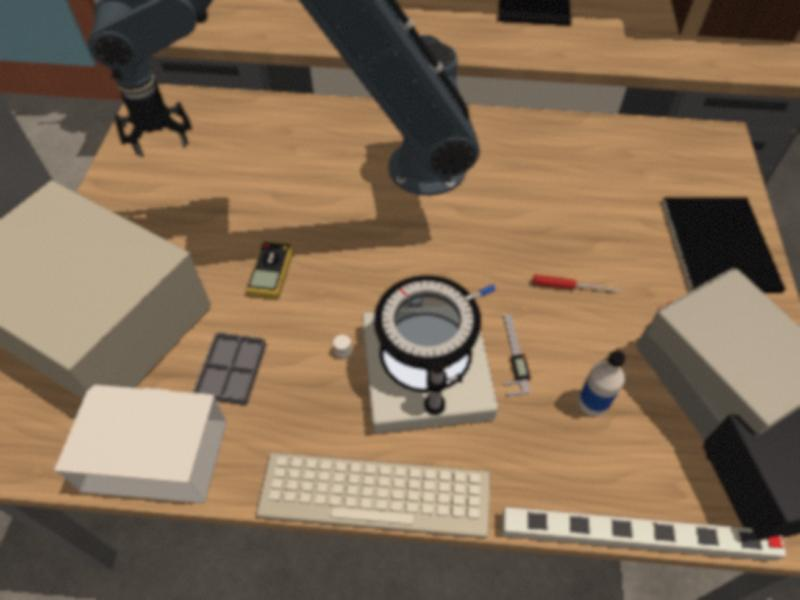

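View pics/side.png

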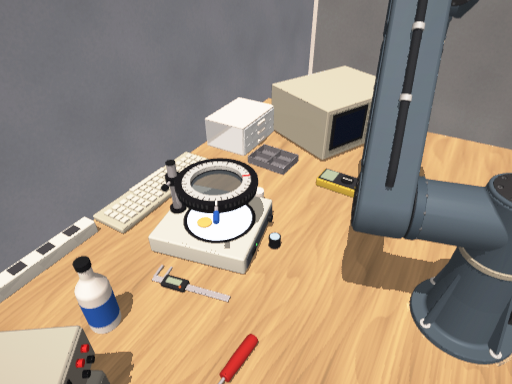

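The lever (487,290 in the enlarged scene) points to the robot's left. The red mark is near (405,292), towards the robot. Next I'll enlarge both views.

```bash
python3 - <<'E'
from h import *
a=load('scene')['image'][170:280,225:335];b=load('side')['image'][145:255,160:280]
f=lambda i:cv2.resize(i,(400,400*i.shape[0]//i.shape[1]),interpolation=cv2.INTER_CUBIC)
A=f(a);B=f(b);B=cv2.copyMakeBorder(B,0,400-B.shape[0],0,0,0)
cv2.imwrite('pics/crop.png',np.hstack([A,B]))
# ring circle fit: black ring points by depth at z 0.17..0.19
for n in('scene','side'):
    d=load(n);T=pose(d);v,u=np.mgrid[:384,:512];Z=d['range_z']
    P=np.stack([u*Z,v*Z,Z],-1)@np.linalg.inv(d['mtx']).T@T[:3,:3].T+T[:3,3]
    m=(P[...,2]>.172)&(P[...,2]<.196)&(P[...,0]>.35)&(P[...,0]<.85)&(abs(P[...,1])<.2)&(Z>0)
    m&=cv2.morphologyEx(m.astype(np.uint8),cv2.MORPH_OPEN,np.ones((3,3)))>0
    p=P[m];c,r=cv2.minEnclosingCircle(p[:,:2].astype(np.float32)); 
    from scipy.optimize import least_squares
    print(n,m.sum(),np.median(p[:,2]),c,r,p.min(0),p.max(0))
    hsv=cv2.cvtColor(d['image'],cv2.COLOR_BGR2HSV)
    for nm,lo,hi in(('blue',(105,120,60),(130,255,255)),('red',(0,90,80),(8,255,255)),('red2',(170,90,80),(180,255,255))):
        k=(cv2.inRange(hsv,lo,hi)>0)&(P[...,0]>.35)&(P[...,0]<.85)&(abs(P[...,1])<.2)&(P[...,2]>.12)
        if k.any(): print(nm,k.sum(),u[k].mean(),v[k].mean(),P[k].mean(0), onz(d,u[k].mean(),v[k].mean(),.184))
E
```

```text
scene 2175 0.18442419392878429 (0.6096119284629822, 0.06995157897472382) 0.13527552783489227 [ 0.50084536 -0.06414647  0.17201833] [0.74478092 0.16945926 0.19526548]
blue 16 311.4375 185.3125 [0.52945716 0.15502483 0.18423481] [0.52928631 0.15504042 0.184     ]
red 10 257.2 185.9 [ 0.54867112 -0.01262263  0.18584816] [ 0.54734361 -0.01274735  0.184     ]
side 2462 0.1825837331686725 (0.6023606657981873, 0.07138530164957047) 0.13346794247627258 [ 0.49989829 -0.06184137  0.17206887] [0.73556876 0.17358372 0.19493369]
blue 71 215.6056338028169 216.69014084507043 [0.52349733 0.15910726 0.18169917] [0.52170649 0.16134311 0.184     ]
red 11 245.72727272727272 174.9090909090909 [ 0.55079641 -0.01158441  0.18342844] [ 0.55034648 -0.01085134  0.184     ]
```

View pics/crop.png

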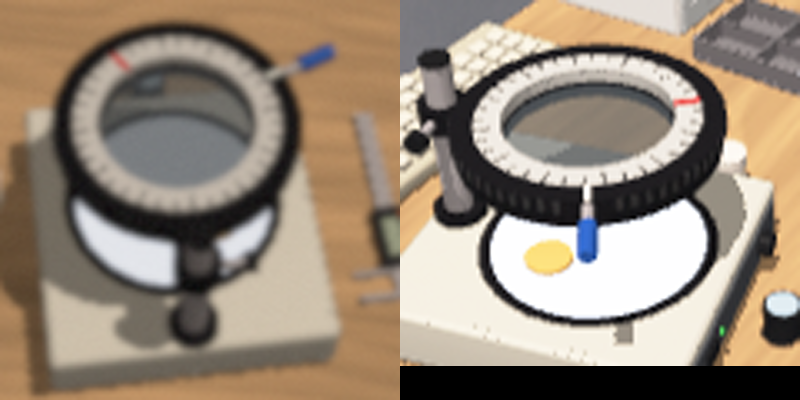

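```bash
python3 - <<'E'
from h import *
from scipy.optimize import least_squares
from scipy.spatial.transform import Rotation as R
for n in('scene','side'):
    d=load(n);T=pose(d);v,u=np.mgrid[:384,:512];Z=d['range_z']
    P=np.stack([u*Z,v*Z,Z],-1)@np.linalg.inv(d['mtx']).T@T[:3,:3].T+T[:3,3]
    g=cv2.cvtColor(d['image'],cv2.COLOR_BGR2GRAY)
    m=(abs(P[...,2]-.184)<.005)&(np.hypot(P[...,0]-.604,P[...,1]-.042)<.107)&(g<70)
    # outer edge: farthest point per angular bin
    p=P[m][:,:2];a=np.arctan2(p[:,1]-.042,p[:,0]-.604);r=np.hypot(p[:,0]-.604,p[:,1]-.042)
    e=np.array([p[b][np.argmax(r[b])] for k in range(-18,18) if (b:=(np.floor(a/np.radians(10))==k)).any()])
    s=least_squares(lambda c:np.hypot(*(e-c[:2]).T)-c[2],[.604,.042,.104],loss='soft_l1',f_scale=.002).x;print(n,'ring',s.round(4))
    q=P[(P[...,2]>.2)&(P[...,2]<.225)&(np.hypot(P[...,0]-.73,P[...,1]-.04)<.05)];print('column',q.mean(0),len(q))
    ob=P[(P[...,2]>.06)&(P[...,1]<-.12)&(P[...,0]>.2)&(P[...,0]<.8)&(P[...,1]>-.5)]
    for y in np.arange(-.5,-.1,.1):
        k=ob[(ob[:,1]>y)&(ob[:,1]<y+.1)]
        if len(k):print(round(y,1),k.min(0).round(2),k.max(0).round(2))
s=sense();print(R.from_quat(s['tool_rot']).as_matrix().round(3).tolist(),s['tcp_pos'],s['force'])
E
```

```text
scene ring [0.6079 0.0406 0.1025]
column [0.73072065 0.06679765 0.2119747 ] 70
-0.5 [ 0.21 -0.5   0.06] [ 0.8  -0.4   0.61]
-0.4 [ 0.23 -0.4   0.06] [ 0.8  -0.35  0.6 ]
-0.3 [ 0.32 -0.2   0.64] [ 0.32 -0.2   0.64]
-0.2 [ 0.3 -0.2  0.5] [ 0.32 -0.12  0.65]
side ring [0.6045 0.044  0.1041]
column [0.72581352 0.07256741 0.20822056] 75
-0.5 [ 0.2  -0.5   0.06] [ 0.8  -0.4   0.55]
-0.4 [ 0.77 -0.4   0.06] [ 0.8  -0.34  0.11]
-0.2 [ 0.3  -0.14  0.52] [ 0.31 -0.12  0.58]
[[0.908, 0.419, -0.001], [0.419, -0.908, 0.002], [0.0, -0.002, -1.0]] [ 0.26142849 -0.56702409  0.24742656] [ 0.18810193 -0.32733436  0.45284908]
```

```bash
python3 - <<'E'
from h import *
d=load('scene')
for u,v in((36,122),(118,163),(128,192),(50,250)):print(dep(d,u,v).round(3))
E
python3 -m crank '[{"dp":[0,0,1],"angular":[0,0,0]},{"dp":[0,0,1],"angular":[0,0,0]},{"dp":[0,0,1],"angular":[0,0,0]},{"dp":[0,0,1],"angular":[0,0,0]}]' 1 20
```

```text
[ 0.362 -0.784  0.2  ]
[ 0.51  -0.458  0.199]
[ 0.523 -0.46   0.058]
[ 0.77  -0.631  0.074]
t: 0.5
tcp_pos: [0.2615, -0.5672, 0.3688]
tool_rot: [0.977, 0.214, -0.0, -0.001]
force: [-0.3, -0.4, 0.6]
finger_gap: 0.328
gripper_force: 0.0
```

```bash
python3 -m crank '[{"dp":[0.38,0.94,0],"angular":[0,0,1]},{"dp":[0.38,0.94,0],"angular":[0,0,1]},{"dp":[0.38,0.94,0],"angular":[0,0,1]},{"dp":[0.38,0.94,0],"angular":[0,0,1]},{"dp":[0.38,0.94,0],"angular":[0,0,1]},{"dp":[0.38,0.94,0],"angular":[0,0,1]},{"dp":[0.38,0.94,0],"angular":[0,0,1]},{"dp":[0.38,0.94,0],"angular":[0,0,1]},{"dp":[0.38,0.94,0],"angular":[0,0,1]},{"dp":[0.38,0.94,0],"angular":[0,0,0]},{"dp":[0.38,0.94,0],"angular":[0,0,0]},{"dp":[0.38,0.94,0],"angular":[0,0,0]},{"dp":[0.38,0.94,0],"angular":[0,0,0]},{"dp":[0.38,0.94,0],"angular":[0,0,0]},{"dp":[0.38,0.94,0],"angular":[0,0,0]},{"dp":[0.38,0.94,0],"angular":[0,0,0]},{"dp":[0.38,0.94,0],"angular":[0,0,0]},{"dp":[0.38,0.94,0],"angular":[0,0,0]},{"dp":[0.38,0.94,0],"angular":[0,0,0]},{"dp":[0,0,0],"angular":[0,0,0]}]'
python3 -m crank '[{"dp":[0.38,0.94,0],"angular":[0,0,0]},{"dp":[0.38,0.94,0],"angular":[0,0,0]},{"dp":[0.38,0.94,0],"angular":[0,0,0]},{"dp":[0.38,0.94,0],"angular":[0,0,0]},{"dp":[0.38,0.94,0],"angular":[0,0,0]},{"dp":[0.38,0.94,0],"angular":[0,0,0]},{"dp":[0.38,0.94,0],"angular":[0,0,0]},{"dp":[0,0,0],"angular":[0,0,0]},{"dp":[0,0,0],"angular":[0,0,0]}]'
python3 - <<'E'
from h import *
d=snap('wrist','w1');s=snap('side','s1')['image'][80:260,100:340]
cv2.imwrite('pics/v1.png',np.hstack([cv2.resize(d['image'],(400,300)),cv2.resize(s,(400,300))]))
E
```

```text
t: 2.5
tcp_pos: [0.4786, -0.0289, 0.3679]
tool_rot: [0.956, 0.292, 0.0, -0.001]
force: [-0.1, 0.2, -0.3]
finger_gap: -0.001
gripper_force: 0.0
t: 3.4
tcp_pos: [0.5577, 0.1652, 0.3676]
tool_rot: [0.957, 0.291, -0.001, 0.0]
force: [0.4, -1.0, 0.2]
finger_gap: 0.004
gripper_force: 0.0
```

View pics/v1.png

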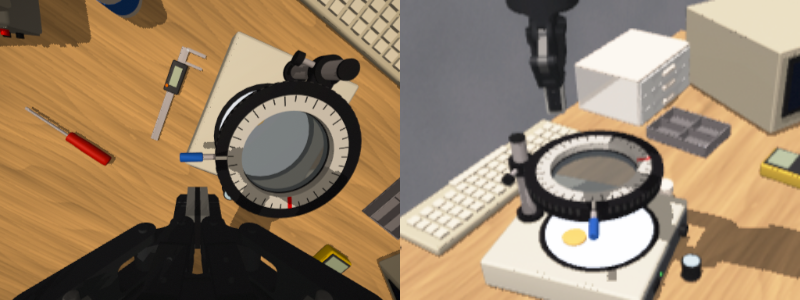

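The wrist view shows the blue grip at about (190,157), the red mark at (290,202) and the column up and right. The hand is above the scene with its fingers shut. I'll measure centre and angles from this close view.

```bash
cat >> h.py <<'E'
def meas(d,c0=(.606,.042)):
    T=pose(d);v,u=np.mgrid[:384,:512]
    K=np.linalg.inv(d['mtx']);X=np.stack([u,v,u*0+1],-1)@K.T@T[:3,:3].T
    f=lambda z:(T[:3,3]+X*((z-T[2,3])/X[...,2])[...,None])[...,:2]
    P=f(.184);G=f(.178);hsv=cv2.cvtColor(d['image'],cv2.COLOR_BGR2HSV);Z=d['range_z']
    real=(T[:3,3]+X*Z[...,None])[...,2]
    ok=(real>.165)&(real<.2)
    # center from light bezel/black ring boundary (r=87)
    from scipy.optimize import least_squares
    rr=np.hypot(*(P-c0).transpose(2,0,1));g=hsv[...,2]
    b=ok&(g>130)&(hsv[...,1]<60)&(rr<.095)
    an=np.arctan2(P[...,1]-c0[1],P[...,0]-c0[0]);e=[]
    for k in range(-36,36):
        m=b&(np.floor(an/np.radians(5))==k)
        if m.sum()>3:e.append(P[m][np.argmax(rr[m])])
    e=np.array(e);s=least_squares(lambda c:np.hypot(*(e-c[:2]).T)-c[2],[*c0,.087],loss='soft_l1',f_scale=.001).x
    c=s[:2];out={'c':s.round(4)}
    for nm,lo,hi,Q,rng in(('blue',(105,120,40),(130,255,255),G,(.11,.165)),('red',(0,110,60),(8,255,255),P,(.06,.092))):
        r=np.hypot(*(Q-c).transpose(2,0,1))
        k=(cv2.inRange(hsv,lo,hi)>0)&(r>rng[0])&(r<rng[1])
        if k.any():
            q=Q[k].mean(0)-c;out[nm]=(int(k.sum()),q.round(4),round(np.degrees(np.arctan2(q[1],q[0]))%360,2),round(np.hypot(*q),4))
    r=np.hypot(*(P-c).transpose(2,0,1));k=(r>.090)&(r<.101)&(g>150)&(hsv[...,1]<60)&ok
    if k.any():
        q=P[k]-c;A=np.degrees(np.arctan2(q[:,1],q[:,0]))%360;out['index']=(int(k.sum()),round(float(np.median(A)),2),round(float(A.std()),2))
    return out
E
python3 - <<'E'
from h import *
for n in('w1','scene','s1'):print(n,meas(load(n)))
E
```

```text
w1 {'c': array([0.608 , 0.0401, 0.0865]), 'blue': (318, array([-0.0803,  0.1141]), np.float64(125.14), np.float64(0.1395)), 'red': (88, array([-0.0559, -0.0534]), np.float64(223.73), np.float64(0.0773))}
scene {'c': array([0.6052, 0.0415, 0.0854]), 'blue': (16, array([-0.0804,  0.114 ]), np.float64(125.18), np.float64(0.1395)), 'red': (4, array([-0.0592, -0.0566]), np.float64(223.74), np.float64(0.0819)), 'index': (4, 125.7, 0.66)}
s1 {'c': array([0.6058, 0.0438, 0.0853]), 'blue': (72, array([-0.0795,  0.1117]), np.float64(125.46), np.float64(0.1371)), 'red': (9, array([-0.0558, -0.0549]), np.float64(224.54), np.float64(0.0783)), 'index': (6, 125.52, 0.68)}
```

```bash
python3 -m crank '[{"dp":[0.13,0.6,0],"angular":[0,0,1.4]},{"dp":[0,0,-1],"angular":[0,0,0]},{"dp":[0,0,-1],"angular":[0,0,0]},{"dp":[0,0,-1],"angular":[0,0,0]},{"dp":[0,0,-1],"angular":[0,0,0]},{"dp":[0,0,-1],"angular":[0,0,0]},{"dp":[0,0,-1],"angular":[0,0,0]},{"dp":[0,0,-0.5],"angular":[0,0,0]},{"dp":[0,0,0],"angular":[0,0,0]},{"dp":[0,0,0],"angular":[0,0,0]}]'
python3 - <<'E'
from h import *
s=snap('side','s2')['image'][80:260,100:340];w=snap('wrist','w2')['image']
cv2.imwrite('pics/v2.png',np.hstack([cv2.resize(w,(400,300)),cv2.resize(s,(400,300))]))
print(meas(load('w2')),sense()['tcp_pos'])
E
```

```text
t: 4.5
tcp_pos: [0.5622, 0.1827, 0.1738]
tool_rot: [0.954, 0.301, 0.0, 0.0]
force: [0.1, 0.5, 0.5]
finger_gap: 0.0
gripper_force: 0.0
{'c': array([0.6095, 0.0439, 0.0823]), 'blue': (211, array([-0.0805,  0.1135]), np.float64(125.34), np.float64(0.1391))} [0.56289078 0.183162   0.17480376]
```

View pics/v2.png

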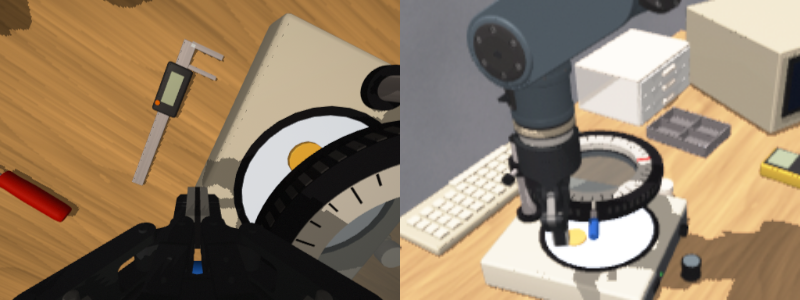

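```bash
python3 -m crank '[{"dp":[-0.16,-0.115,0],"angular":[0,0,0]},{"dp":[-0.16,-0.115,0],"angular":[0,0,0]},{"dp":[-0.16,-0.115,0],"angular":[0,0,0]},{"dp":[-0.16,-0.115,0],"angular":[0,0,0]},{"dp":[0,0,0],"angular":[0,0,0]}]'
python3 - <<'E'
from h import *
s=sense();p=s['tcp_pos'];c=np.array([.607,.041]);q=p[:2]-c
r=np.hypot(*q);a=np.degrees(np.arctan2(q[1],q[0]));print(r,a,s['force'])
t=np.radians(a+3*np.arange(31));P=np.stack([np.cos(t),np.sin(t)],1)*.143
P[0]=q;print((np.diff(P,axis=0)/.03).round(2).tolist())
E
```

```text
t: 5.1
tcp_pos: [0.5416, 0.1693, 0.1734]
tool_rot: [0.953, 0.302, -0.001, -0.0]
force: [0.4, -0.1, 0.2]
finger_gap: -0.0
gripper_force: 0.0
0.1440460985743969 117.00370245548106 [ 0.3833643  -0.14200865  0.24451156]
[[-0.2, -0.15], [-0.21, -0.13], [-0.21, -0.14], [-0.2, -0.15], [-0.19, -0.16], [-0.18, -0.17], [-0.17, -0.18], [-0.16, -0.19], [-0.15, -0.2], [-0.14, -0.21], [-0.13, -0.21], [-0.12, -0.22], [-0.11, -0.23], [-0.1, -0.23], [-0.08, -0.24], [-0.07, -0.24], [-0.06, -0.24], [-0.05, -0.25], [-0.03, -0.25], [-0.02, -0.25], [-0.01, -0.25], [0.01, -0.25], [0.02, -0.25], [0.03, -0.25], [0.05, -0.25], [0.06, -0.24], [0.07, -0.24], [0.08, -0.24], [0.1, -0.23], [0.11, -0.23]]
```

```bash
python3 -m crank '[{"dp":[-0.2,-0.14,0],"angular":[0,0,3]},{"dp":[-0.21,-0.13,0],"angular":[0,0,3]},{"dp":[-0.21,-0.14,0],"angular":[0,0,3]},{"dp":[-0.2,-0.15,0],"angular":[0,0,3]},{"dp":[-0.19,-0.16,0],"angular":[0,0,3]},{"dp":[-0.18,-0.17,0],"angular":[0,0,3]},{"dp":[-0.17,-0.18,0],"angular":[0,0,3]},{"dp":[-0.16,-0.19,0],"angular":[0,0,3]},{"dp":[-0.15,-0.2,0],"angular":[0,0,3]},{"dp":[-0.14,-0.21,0],"angular":[0,0,3]}]'
python3 - <<'E'
from h import *
for n in('side','scene'):print(meas(snap(n,n+'3')))
s=sense();q=s['tcp_pos'][:2]-[.607,.041];print(np.hypot(*q),np.degrees(np.arctan2(q[1],q[0])),s['force'])
s=load('side3')['image'][110:245,130:310];w=load('scene3')['image'][160:295,200:380]
cv2.imwrite('pics/v3.png',np.hstack([cv2.resize(w,(400,300)),cv2.resize(s,(400,300))]))
E
```

```text
t: 6.1
tcp_pos: [0.4883, 0.1201, 0.1735]
tool_rot: [0.842, 0.539, 0.001, -0.0]
force: [-0.4, 2.8, 0.6]
finger_gap: 0.002
gripper_force: 0.8
{'c': array([0.605 , 0.0421, 0.0866]), 'blue': (25, array([-0.1343,  0.0676]), np.float64(153.29), np.float64(0.1504))}
{'c': array([0.6059, 0.0415, 0.0849]), 'red': (6, array([-0.0611, -0.0567]), np.float64(222.82), np.float64(0.0833))}
0.14239500911188593 146.5818210305494 [-0.98817294  0.08540114 -0.10798429]
```

View pics/v3.png

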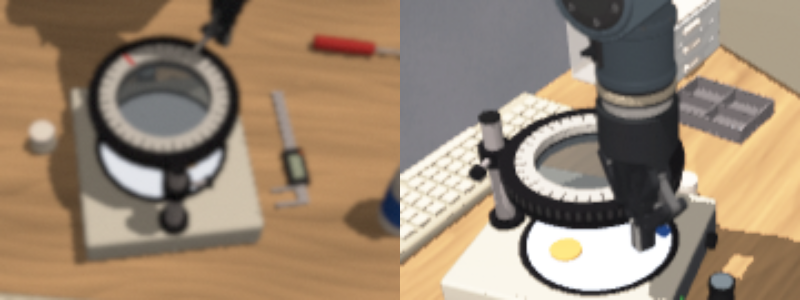

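The lever is turning with the fingers (contact is about 7° behind it), at about 3 N. The instrument has not moved, so I'll keep pushing.

```bash
python3 -m crank '[{"dp":[-0.13,-0.21,0],"angular":[0,0,3]},{"dp":[-0.12,-0.22,0],"angular":[0,0,3]},{"dp":[-0.11,-0.23,0],"angular":[0,0,3]},{"dp":[-0.1,-0.23,0],"angular":[0,0,3]},{"dp":[-0.08,-0.24,0],"angular":[0,0,3]},{"dp":[-0.07,-0.24,0],"angular":[0,0,3]},{"dp":[-0.06,-0.24,0],"angular":[0,0,3]},{"dp":[-0.05,-0.25,0],"angular":[0,0,3]},{"dp":[-0.03,-0.25,0],"angular":[0,0,3]},{"dp":[-0.02,-0.25,0],"angular":[0,0,3]},{"dp":[-0.01,-0.25,0],"angular":[0,0,3]},{"dp":[0.01,-0.25,0],"angular":[0,0,3]},{"dp":[0.02,-0.25,0],"angular":[0,0,3]},{"dp":[0.03,-0.25,0],"angular":[0,0,3]},{"dp":[0.05,-0.25,0],"angular":[0,0,3]},{"dp":[0.06,-0.24,0],"angular":[0,0,3]},{"dp":[0.07,-0.24,0],"angular":[0,0,3]},{"dp":[0.08,-0.24,0],"angular":[0,0,3]},{"dp":[0,0,0],"angular":[0,0,0]}]'
python3 - <<'E'
from h import *
for n in('side','scene','wrist'):print(meas(snap(n,n+'4')))
s=sense();q=s['tcp_pos'][:2]-[.607,.041];print(np.hypot(*q),np.degrees(np.arctan2(q[1],q[0])),s['force'])
s=load('side4')['image'][110:245,130:310];w=load('scene4')['image'][165:255,225:345]
cv2.imwrite('pics/v4.png',np.hstack([cv2.resize(w,(400,300),interpolation=cv2.INTER_CUBIC),cv2.resize(s,(400,300))]))
E
```

```text
t: 8.1
tcp_pos: [0.4754, -0.0107, 0.1734]
tool_rot: [0.507, 0.862, 0.0, 0.0]
force: [0.0, -0.6, 0.3]
finger_gap: -0.001
gripper_force: 0.0
{'c': array([0.6052, 0.0425, 0.0865]), 'blue': (5, array([-0.1099, -0.0575]), np.float64(207.62), np.float64(0.1241)), 'red': (8, array([-0.0562, -0.0543]), np.float64(224.0), np.float64(0.0782))}
{'c': array([0.6052, 0.0415, 0.0853]), 'blue': (13, array([-0.1237, -0.068 ]), np.float64(208.79), np.float64(0.1412)), 'red': (5, array([-0.0603, -0.057 ]), np.float64(223.39), np.float64(0.083))}
{'c': array([0.598 , 0.0429, 0.0765]), 'blue': (40, array([-0.109 , -0.0777]), np.float64(215.5), np.float64(0.1339))}
0.1419012530086299 -158.92068808397892 [-0.49142478  0.06486802 -0.11719951]
```

View pics/v4.png

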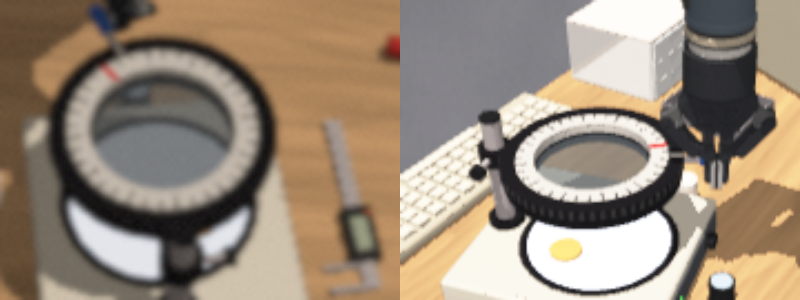

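```bash
python3 -m crank '[{"dp":[0.1,-0.23,0],"angular":[0,0,3]},{"dp":[0.11,-0.22,0],"angular":[0,0,3]},{"dp":[0.12,-0.22,0],"angular":[0,0,3]},{"dp":[0.13,-0.21,0],"angular":[0,0,3]},{"dp":[0,0,0],"angular":[0,0,0]},{"dp":[0,0,0],"angular":[0,0,0]}]'
python3 - <<'E'
from h import *
s=sense();q=s['tcp_pos'][:2]-[.607,.041];print(np.hypot(*q),np.degrees(np.arctan2(q[1],q[0])),s['force'])
E
python3 -m crank '[{"dp":[-0.27,0.42,0],"angular":[0,0,0]},{"dp":[-0.27,0.42,0],"angular":[0,0,0]},{"dp":[0,0,1],"angular":[0,0,0]},{"dp":[0,0,1],"angular":[0,0,0]},{"dp":[0,0,1],"angular":[0,0,0]},{"dp":[0,0,1],"angular":[0,0,0]},{"dp":[0,0,1],"angular":[0,0,0]},{"dp":[0,0,1],"angular":[0,0,0]},{"dp":[0,0,0.5],"angular":[0,0,0]},{"dp":[0,0,0],"angular":[0,0,0]},{"dp":[0,0,0],"angular":[0,0,0]},{"dp":[0,0,0],"angular":[0,0,0]}]'
python3 - <<'E'
from h import *
for n in('side','scene','wrist'):print(meas(snap(n,n+'5')))
w=load('wrist5')['image'];h=w[60:300,200:440]
cv2.imwrite('pics/v5.png',np.hstack([cv2.resize(w,(300,300)),cv2.resize(h,(500,500))[:300]]) if 0 else cv2.resize(w,(800,600),interpolation=cv2.INTER_CUBIC))
E
```

```text
t: 8.85
tcp_pos: [0.4883, -0.0364, 0.1733]
tool_rot: [0.414, 0.91, -0.0, 0.0]
force: [-0.2, 0.0, 0.5]
finger_gap: -0.003
gripper_force: 0.0
0.1416703673285126 -146.8915154762984 [-0.18103267  0.03668937  0.46726609]
t: 10.05
tcp_pos: [0.4709, -0.0106, 0.3668]
tool_rot: [0.413, 0.911, -0.0, -0.002]
force: [0.7, 0.6, 0.6]
finger_gap: -0.0
gripper_force: 0.0
{'c': array([0.6053, 0.0423, 0.0864]), 'blue': (53, array([-0.1051, -0.0927]), np.float64(221.41), np.float64(0.1401)), 'red': (9, array([-0.0553, -0.0534]), np.float64(224.04), np.float64(0.0769)), 'index': (8, 222.2, 1.39)}
{'c': array([0.6052, 0.0413, 0.0853]), 'blue': (13, array([-0.1059, -0.0914]), np.float64(220.78), np.float64(0.1399)), 'red': (2, array([-0.0557, -0.0529]), np.float64(223.55), np.float64(0.0768)), 'index': (3, 220.8, 0.15)}
{'c': array([0.6085, 0.0406, 0.0867]), 'blue': (316, array([-0.1048, -0.0913]), np.float64(221.05), np.float64(0.139)), 'red': (89, array([-0.0549, -0.0525]), np.float64(223.72), np.float64(0.076)), 'index': (39, 221.68, 0.85)}
```

View pics/v5.png

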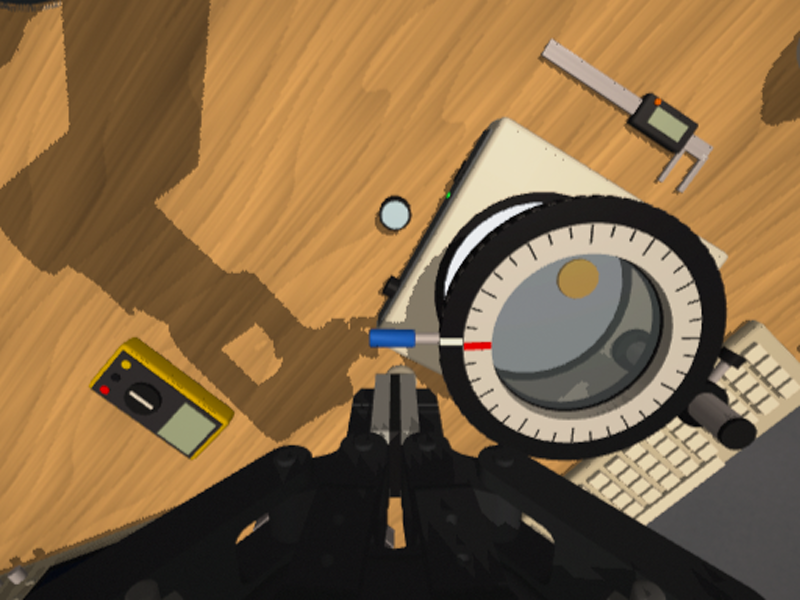

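The index at (452,341) sits just short of the red mark at (477,346), and everything else looks in place. I'll refine the residual using index and red only.

```bash
cat >> h.py <<'E'
def fine(d,c):
    T=pose(d);v,u=np.mgrid[:384,:512];X=np.stack([u,v,u*0+1],-1)@np.linalg.inv(d['mtx']).T@T[:3,:3].T
    P=(T[:3,3]+X*((.184-T[2,3])/X[...,2])[...,None])[...,:2]-c
    r=np.hypot(P[...,0],P[...,1]);A=np.degrees(np.arctan2(P[...,1],P[...,0]))%360
    im=d['image'].astype(float);near=abs(A-222)<9
    for nm,w,lo,hi in(('index',im[...,1]-60,.089,.101),('red',im[...,2]-im[...,1]-40,.07,.085)):
        k=near&(r>lo)&(r<hi);ww=np.clip(w,0,None)*k;print(nm,round((A*ww).sum()/ww.sum(),2),(ww>0).sum())
E
python3 - <<'E'
from h import *
for n in('wrist5',):
    for c in((.6085,.0406),(.608,.042),(.607,.041)):fine(load(n),c)
E
```

```text
index 221.15 66
red 223.73 83
index 221.99 60
red 224.74 83
index 221.94 60
red 224.7 83
```

```bash
python3 -m crank '[{"dp":[0,0,-1],"angular":[0,0,0]},{"dp":[0,0,-1],"angular":[0,0,0]},{"dp":[0,0,-1],"angular":[0,0,0]},{"dp":[0,0,-1],"angular":[0,0,0]},{"dp":[0,0,-1],"angular":[0,0,0]},{"dp":[0,0,-1],"angular":[0,0,0]},{"dp":[0,0,-0.5],"angular":[0,0,0]},{"dp":[0.18,-0.28,0],"angular":[0,0,0]},{"dp":[0.18,-0.28,0],"angular":[0,0,0]},{"dp":[0.12,-0.18,0],"angular":[0,0,0]},{"dp":[0.06,-0.1,0],"angular":[0,0,0]},{"dp":[0.04,-0.06,0],"angular":[0,0,0.9]},{"dp":[0.04,-0.06,0],"angular":[0,0,0.9]},{"dp":[0.04,-0.06,0],"angular":[0,0,0.8]},{"dp":[0,0,0],"angular":[0,0,0]},{"dp":[0,0,0],"angular":[0,0,0]}]'
python3 -m crank '[{"dp":[-0.13,0.21,0],"angular":[0,0,0]},{"dp":[-0.27,0.42,0],"angular":[0,0,0]},{"dp":[-0.2,0.3,0],"angular":[0,0,0]},{"dp":[0,0,1],"angular":[0,0,0]},{"dp":[0,0,1],"angular":[0,0,0]},{"dp":[0,0,1],"angular":[0,0,0]},{"dp":[0,0,1],"angular":[0,0,0]},{"dp":[0,0,1],"angular":[0,0,0]},{"dp":[0,0,1],"angular":[0,0,0]},{"dp":[0,0,0.5],"angular":[0,0,0]},{"dp":[0,0,0],"angular":[0,0,0]},{"dp":[0,0,0],"angular":[0,0,0]},{"dp":[0,0,0],"angular":[0,0,0]}]'
python3 - <<'E'
from h import *
d=snap('wrist','wrist6');m=meas(d);print(m);fine(d,m['c'][:2])
for n in('side','scene'):print(meas(snap(n,n+'6')))
cv2.imwrite('pics/v6.png',cv2.resize(d['image'][140:300,180:490],None,fx=2.5,fy=2.5,interpolation=cv2.INTER_CUBIC))
E
```

```text
t: 11.8
tcp_pos: [0.4921, -0.0421, 0.1734]
tool_rot: [0.393, 0.92, -0.0, 0.0]
force: [-0.2, 0.0, -0.9]
finger_gap: -0.002
gripper_force: 0.1
t: 13.1
tcp_pos: [0.4728, -0.0135, 0.3668]
tool_rot: [0.393, 0.92, -0.0, -0.002]
force: [1.0, 0.1, 0.1]
finger_gap: -0.001
gripper_force: 0.0
{'c': array([0.6085, 0.0406, 0.0868]), 'blue': (322, array([-0.1012, -0.0956]), np.float64(223.36), np.float64(0.1392)), 'red': (90, array([-0.0552, -0.0528]), np.float64(223.74), np.float64(0.0764)), 'index': (45, 223.75, 1.07)}
index 223.73 60
red 223.7 86
{'c': array([0.6053, 0.0424, 0.0864]), 'blue': (55, array([-0.1013, -0.097 ]), np.float64(223.76), np.float64(0.1403)), 'red': (9, array([-0.0553, -0.0535]), np.float64(224.05), np.float64(0.0769)), 'index': (8, 223.94, 1.52)}
{'c': array([0.6052, 0.0414, 0.0853]), 'blue': (11, array([-0.101 , -0.0964]), np.float64(223.66), np.float64(0.1396)), 'red': (2, array([-0.0556, -0.053 ]), np.float64(223.59), np.float64(0.0768)), 'index': (2, 223.75, 0.02)}
```

View pics/v6.png

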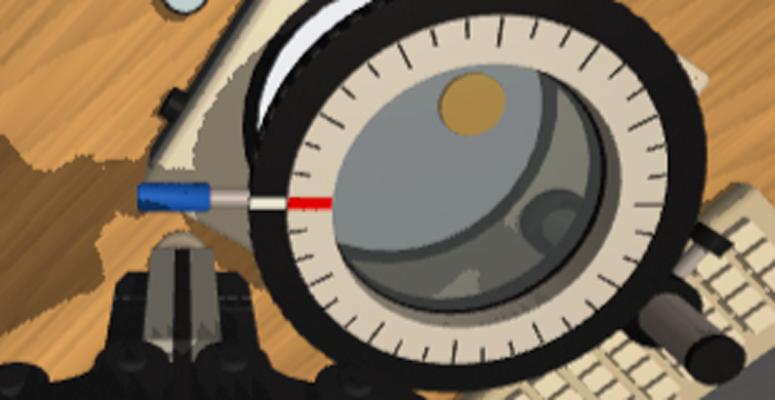

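The white index (268,203) is exactly in line with the red mark (310,203), the hand is clear, and the specimen is in place.

```bash
python3 -c "
from station import order;print(order.sign_off())"
```

```text
the job is handed in; nothing more can be done
None
```

The job is handed in: the analyser's index line stands at the red mark to within about 0.3° in all three cameras, and the hand is clear; the bezel, instrument and specimen showed no sign of having moved.

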